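# Register a mounted mural sample on the measuring board

### The arm

A 7-joint arm with a two-finger parallel gripper is mounted at the origin on the work surface. World frame = base frame: x ahead of the robot, y to its left, z up, the work surface at z = 0. Lengths are in m, angles in rad, forces in N, time in s.
With the tool pointing down it reaches from about 0.4 to 0.85 m from the base axis. Payload 10.4 kg.
Tool frame: the origin (TCP) lies between the finger pads; the fingertips stand manip.tip_extent ahead of it and the grasp point (between the pads) lies 6 mm ahead of it (manip.tip_extent is the distance from the TCP to the fingertips, in m); z points along the fingers, y is the line along which they close (so a half turn about z gives the same grasp; the last joint's range is limited). The gripper opens to 85 mm and grips with 20 to 120 N. Pads are 22 mm wide; open, the fingers measure 114 mm over their backs; the gripper's body (76 mm by 85 mm) begins 54 mm behind the grasp point. The pads swing forward as they close: fully open they stand 13 mm farther back than shut.
Start: joints at [-1.138, 0.332, -0.065, 1.46, 0.022, 1.35, -0.088], TCP at [0.275, 0.561, 0.256] pointing down, gripper open.
Joint ranges: [-2.6, 2.6], [-0.5, 2.12], [-1.47, 1.34], [0.16, 2.42], [-1.27, 4.41], [0.06, 2.06], [-2.6, 2.6]. Speed limits (rad/s): [2.22, 2.22, 2.79, 2.79, 3.14, 3.14, 3.14].

### API

Orientations are given as a unit quaternion [x, y, z, w].
In Python, from workcell import get_obs, optics, workorder, manip gives the robot as it stands.
- The arm moves only by the tool jog_arm, never from a script. Its argument "increments" is a list of rows, each a list of 7 numbers: the shift along the tool's x, y, z in m, then the turn, a rotation vector about the tool's x, y, z in rad, then the opening, from -1 (shut) to 1 (fully open). A call has 1 to 5 rows; each row is the pose to reach, as a shift and turn from the pose commanded when the call began, along the tool's axes at that moment; what a row does not reach only later rows make up. A row lasts 1/12 s, in which the tool goes at most 41.7 mm and 7.16 degrees, less where a joint would pass 70% of its speed; a pose out of reach is approached as far as the arm can. A call with a gripper value outside its range is refused whole. The fingers move at their own pace and stop on an object; "grip_force" is the grip in N (left out, the last holds). Time passes only in rows, so rows that repeat a pose let the fingers close. It gives the time, the measured TCP pose, the force, the opening and the grip force at its end, in the units of the state.
- get_obs(): the state, without advancing time (a new reading comes with each control period).
- optics.camera(name): name is "scene" or "top"; returns a dict with "color" (384x512x3 uint8, red, green, blue), "depth" (384x512 float32, m along the optical axis (not along the pixel's ray), 0 where there is no reading), "K" (3x3 intrinsics, pixels), "k1" (the pictures are not rectified: a ray, as slopes to the right and down, at radius r is drawn at 1 + k1 r^2 times it, then the intrinsics apply), "R" (3x3) and "t" (3): a world point X has camera coordinates R X + t. Camera axes: x right, y down, z forward; pixel columns grow to the right and rows downward; lengths in m; the calibration is good to about 2 mm. A picture is of the moment at which its call begins.
- workorder.hand_in(): hands the job in; it is judged then, once.
The state is a dict: "clock": time; "joint_pos": joint angles; "joint_velocities": joint speeds; "tau": joint torques, N m; "position": TCP position; "ee_rot": TCP orientation; "ft_force": force on the tool from outside, world axes, zero at the start; "torque": the same for the moment, N m; "grip_width": opening from 0.0 (shut) to 1.0 (fully open); "grasp_force": force on a finger pad.
Only numpy, scipy, OpenCV 4.12 (cv2) and the standard library are available. Lean on these libraries where they do the work, as an engineer would, in place of code of your own. Each camera call takes 0.05 s, during which the arm holds its last target. There are 200 camera calls.

### The job

Take the mounted mural sample from the foam pad and lay it, painted face up and blue-striped end towards the red sprung stop, on the white grid board. Slide it first until its long edge lies flush along the aluminium fence, before it meets the stop, then along the fence until its striped end has pushed the brass feeler fully in and rests on the red stop face, pressing gently so that the red stop face is not driven back. Leave it flush on both, let go, and leave the other things where they are.

Things in the scene. Friction and masses are not known exactly. Their poses are not given: they have to be found in the camera images.
- panel: mounted mural sample: a rigid block 55 mm wide (its x), 150 mm long (its y), 24 mm high, pale plaster with coloured flakes on an aluminium backing, 0.25 to 0.5 kg; sliding it on the board takes 1 to 4 N; origin at the centre of its underside, z up. It starts on the grey foam pad (firm, top 15 mm above the table).
- panel_mark (a point): middle of the top edge of the blue-striped end of the sample, 75 mm along +y from its origin and 24 mm up
- jig: white registration board with a grey grid, fixed to the table, 220 mm (its x) by 380 mm (its y), top 15 mm above the table; origin at the centre of its underside, x away from the robot, y to the left. The end stop stands near its left end, centred on x = +42.5 mm (see overload)
- fence (a point): middle of the foot of the fence's flat face, 70 mm along the board's x from its origin, on the board's top. The aluminium fence runs along the board's far side, 360 mm long, 18 mm high, 22 mm thick; its face looks to the board's -x. A sample flush on it has its origin at board x = +42.5 mm
- feeler (a joint): brass feeler pin, 8 mm thick, standing 5 mm out of the red stop face towards -y, 13 mm above the board: 0 out, 0.005 m pushed in level with the face; a very light spring (about 0.5 N) that does not shift the sample
- overload (a joint): give of the red stop face (44 mm wide, 25 mm high, on a blue block 50 mm wide, 30 mm high, black knob to 42 mm). It looks to the board's -y and is clamped anywhere from board y = +85 to +125 mm, different each time, not measured: feel or see it. 0 at rest; stays put to about 30 N, then is driven back (+y) 0.4 mm per further N, 0.008 m at most, and springs back
- weight: brass cylinder weight, 38 mm across and 36 mm high, standing near the robot-side left corner of the board; to be left alone; origin under its centre
- brush: brush about 190 mm long lying on the outer strip of the foam pad; to be left alone; origin at mid-length
- spatula: spatula 200 mm long lying on the table to the right of the foam pad; to be left alone; origin at mid-length
- bowl: white bowl, 130 mm across, 55 mm high, beyond the board; to be left alone; origin under its centre
- mug: blue mug, 76 mm across, 85 mm high, at the far side; to be left alone; origin under its centre
- jar: amber jar, 68 mm across, 100 mm high, at the far side; to be left alone; origin under its centre
- tub: open white tub, 100 mm across, 70 mm high, at the far side; to be left alone; origin under its centre

How it is judged:
On the way, in this order (a step that is already met when the one before it is completed fails the run):
1. the sample lies on the board with its long edge flush along the fence, not yet at the end stop (x of panel in the frame of jig between 0.041 and 0.045 m and z of panel in the frame of jig between 0.012 and 0.018 m and angle between the y axis of panel and the y axis of jig, either way round below 0.02 rad and y of panel_mark in the frame of jig above -0.06 m and value of joint feeler below 0.002 m), for 0.1 s.
2. still flush along the fence, the striped end has pushed the feeler in and rests on the stop face (x of panel in the frame of jig between 0.041 and 0.045 m and z of panel in the frame of jig between 0.012 and 0.018 m and angle between the y axis of panel and the y axis of jig, either way round below 0.02 rad and y of panel_mark in the frame of jig above 0.05 m and value of joint feeler above 0.0035 m), for 0.1 s.
At the end, for the whole second after the job is handed in: The sample lies at rest on the board, painted face up, striped end towards the stop: its long edge within 1.5 mm of the fence and parallel to it within 0.02 rad, the feeler pushed in at least 3.5 of its 5 mm, the red stop face not driven back; the robot has let go (all of step 2 and value of joint overload below 0.001 m and linear speed of panel below 0.01 m/s); the robot touches nothing.
It fails at once if the red stop face is driven back more than 2.5 mm (value of joint overload above 0.0025 m).
It fails at once if another loose thing is shifted more than 30 mm (distance of any of weight, brush, spatula, bowl, mug, jar, tub from where it was at the start of the episode above 0.03 m).
It also fails if it takes over 51 s, if anything falls off the work surface, if the arm or the gripper's body presses on something with over 40 N, if the wrist force passes 120 N, or if a joint passes its speed limit or range.

## Working session

There is one attempt and no reset: what is moved stays moved. The work goes in short steps, Python scripts to look and compute and a tool call to move; the robot and the scene stay as the last step left them, time stands still between calls to the robot, and variables do not carry over. Pictures are saved under pics/ and viewed, at most 10 in all, crops included, and the job is handed in when it is done.

Besides the shell and the picture viewer there is one more tool, called after "Emit:" in YAML: its name, and indented under it one key for each argument. jog_arm: Moves the arm, as the interface text tells. Its arguments: {"type":"object","properties":{"increments":{"type":"array"},"grip_force":{"type":"number"}},"required":["increments"]}

```bash
mkdir -p pics; cat > h.py <<'E'
import numpy as np, cv2
from scipy.spatial.transform import Rotation as Ro
from workcell import get_obs, optics, workorder, manip
def world(c):
    h,w=c['depth'].shape; u,v=np.meshgrid(np.arange(w),np.arange(h))
    d=np.array([c['k1'],0,0,0.]) 
    p=cv2.undistortPoints(np.stack([u,v],-1).reshape(-1,1,2).astype(float),c['K'],d).reshape(h,w,2)
    z=c['depth'][...,None]; X=np.concatenate([p*z,z],-1)
    return (X-c['t'])@c['R']
E
python3 - <<'E'
from h import *
print(manip.tip_extent, get_obs())
for n in ('scene','top'):
    c=optics.camera(n); np.savez(f'pics/{n}0.npz',**c)
    cv2.imwrite(f'pics/{n}0.png',cv2.resize(c['color'][...,::-1],(800,600),interpolation=cv2.INTER_CUBIC)); print(n,c['K'],c['k1'],c['R'],c['t'])
E
```

```text
0.025 {'clock': 0.0, 'joint_pos': array([-1.13760902,  0.33290188, -0.06466331,  1.46095181,  0.02161656,
        1.34990537, -0.08847977]), 'joint_velocities': array([ 0.00018368,  0.00093109,  0.00059012,  0.00056368,  0.00053753,
       -0.00048855,  0.00101678]), 'tau': array([ 4.09755667e-04, -6.25429702e+01,  4.96306247e-02, -3.91622400e+01,
        1.63914176e-02,  9.79423552e-03,  6.41060666e-06]), 'position': array([0.2749817 , 0.56087288, 0.25549207]), 'ee_rot': array([ 2.25921016e-01,  9.74145345e-01, -7.25713093e-04, -1.18849103e-04]), 'ft_force': array([ 1.50699061, -0.84295041,  0.18893595]), 'torque': array([ 0.01607157, -0.00457072, -0.02381621]), 'grasp_force': 0.0, 'grip_width': 1.000005279138779}
scene [[383.12551192   0.         254.30164677]
 [  0.         383.12551192 196.11097122]
 [  0.           0.           1.        ]] -0.10614097977889264 [[-0.80763725  0.58959965  0.00971142]
 [ 0.3986097   0.55800631 -0.7278319 ]
 [-0.43454847 -0.58395309 -0.68568682]] [ 0.53935975 -0.15291568  1.33147385]
top [[443.53023102   0.         255.02406466]
 [  0.         443.53023102 191.25336395]
 [  0.           0.           1.        ]] 0.022835363240844873 [[ 0.02929636 -0.99953825  0.00806249]
 [-0.98885306 -0.03015929 -0.14580825]
 [ 0.14598408 -0.00370097 -0.98928002]] [-0.11014935  0.60236067  1.36801875]
```

View pics/top0.png

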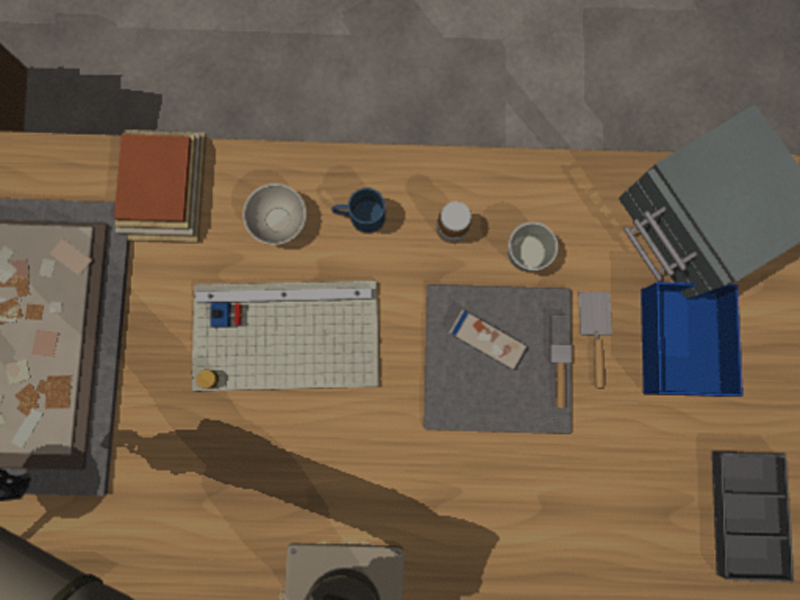

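View pics/scene0.png

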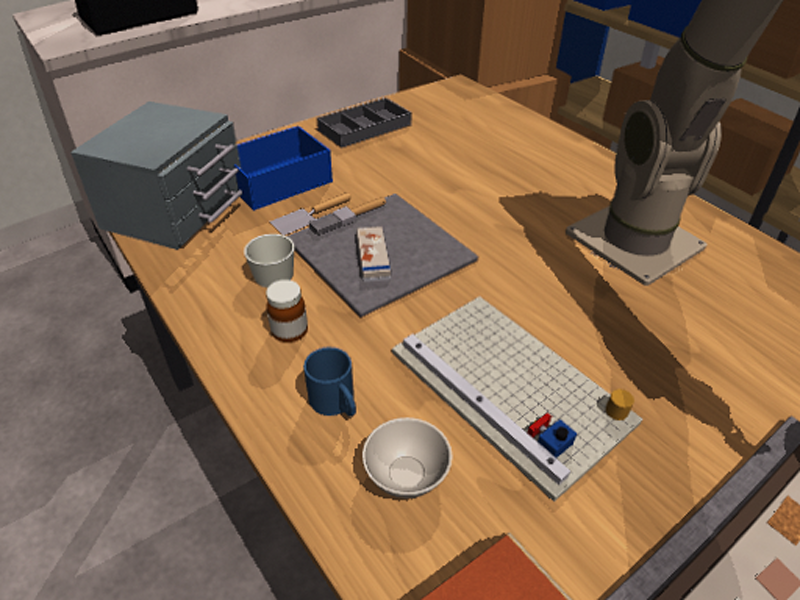

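The top view shows the sample at about (488,339) with its striped end at (459,322). The board spans (193..378, 283..388), the fence runs along row 293, and the red stop face is at about (243,314). The scene view agrees, with the sample at (373,252) and the stop at (540,425).

```bash
cat > m.py <<'E'
from h import *
def rect(P):
    (c,s,a)=cv2.minAreaRect((P[:,:2]*1000).astype(np.float32)); return np.round(c,1),np.round(s,1),round(a,2)
if __name__=='__main__':
  for n in ('top','scene'):
    c=dict(np.load(f'pics/{n}0.npz')); W=world(c); col=c['color'].astype(int)
    hsv=cv2.cvtColor(c['color'],cv2.COLOR_RGB2HSV)
    x,y,z=W[...,0],W[...,1],W[...,2]; ok=c['depth']>0
    def box(x0,x1,y0,y1,z0,z1): return ok&(x>x0)&(x<x1)&(y>y0)&(y<y1)&(z>z0)&(z<z1)
    if n=='top':
        for q in ((488,339),(459,322),(300,350),(285,293),(243,314),(500,400),(207,378)):
            print(q,W[int(q[1]*.64),int(q[0]*.64)].round(4))
        p0=W[int(339*.64),int(488*.64)]; b0=W[int(335*.64),int(285*.64)]
    m=box(p0[0]-.1,p0[0]+.1,p0[1]-.1,p0[1]+.085,.03,.055)
    print(n,'panel',m.sum(),np.median(z[m]).round(4),rect(W[m]))
    bl=m&(hsv[...,0]>100)&(hsv[...,0]<130)&(hsv[...,1]>100); print(' blue',bl.sum(),W[bl].mean(0).round(4))
    g=box(b0[0]-.16,b0[0]+.16,b0[1]-.23,b0[1]+.23,.009,.021); print(' board',np.median(z[g]).round(4),rect(W[g]))
    f=box(b0[0],b0[0]+.16,b0[1]-.23,b0[1]+.23,.027,.037); f&=hsv[...,1]<60
    print(' fence',f.sum(),np.median(z[f]).round(4),rect(W[f]))
    r=box(b0[0]-.1,b0[0]+.1,b0[1],b0[1]+.2,.02,.07)&((hsv[...,0]<8)|(hsv[...,0]>172))&(hsv[...,1]>150)
    print(' red',r.sum(),rect(W[r]),W[r].min(0).round(4),W[r].max(0).round(4))
    k=box(b0[0]-.1,b0[0]+.1,b0[1],b0[1]+.2,.02,.07)&(hsv[...,0]>100)&(hsv[...,0]<130)&(hsv[...,1]>120); print(' blueblk',rect(W[k]))
    w=box(b0[0]-.13,b0[0]-.03,b0[1]+.1,b0[1]+.22,.025,.07)&(hsv[...,0]<35)&(hsv[...,0]>12);print(' weight',rect(W[w]),z[w].max() if w.any() else 0)
E
python3 m.py
```

```text
(488, 339) [ 0.5321 -0.2747  0.0422]
(459, 322) [ 0.5623 -0.2142  0.0404]
(300, 350) [0.497  0.1063 0.0201]
(285, 293) [0.614  0.1429 0.0311]
(243, 314) [0.5715 0.2306 0.0135]
(500, 400) [ 0.4077 -0.3053  0.0138]
(207, 378) [0.4366 0.284  0.0555]
top panel 822 0.0386 (array([ 529.5, -275.7]), array([149.5,  55.6]), 61.7)
 blue 39 [ 0.5625 -0.2175  0.0394]
 board 0.0143 (array([533.4, 129.4]), array([235.6, 408. ]), 1.17)
 fence 715 0.0321 (array([589.9, 142.9]), array([ 75. , 358.9]), 6.0)
 red 48 (array([565. , 237.1]), array([39.5,  9.4]), 2.64) [0.5453 0.232  0.0277] [0.5849 0.2427 0.0457]
 blueblk (array([563.7, 271. ]), array([47. , 33.7]), 3.22)
 weight (array([432.3, 287.8]), array([34.8, 36.5]), 30.38) 0.0560442062813019
scene panel 523 0.0382 (array([ 534. , -271.3]), array([153.3,  54.9]), 61.86)
 blue 30 [ 0.5635 -0.2167  0.039 ]
 board 0.0154 (array([531.9, 142.1]), array([224. , 381.2]), 3.03)
 fence 1150 0.033 (array([598. , 145.7]), array([ 54.4, 360.9]), 2.88)
 red 101 (array([566.4, 250.6]), array([41.7, 47.5]), 21.95) [0.5481 0.23   0.0203] [0.5923 0.2805 0.0572]
 blueblk (array([568.4, 271.1]), array([51.1, 39.5]), 3.13)
 weight (array([437.1, 290. ]), array([37., 35.]), 38.58) 0.05501848379993913
```

```bash
cat > f.py <<'E'
from m import *
for n in ('top','scene'):
    c=dict(np.load(f'pics/{n}0.npz')); W=world(c); P=W.reshape(-1,3); hsv=cv2.cvtColor(c['color'],cv2.COLOR_RGB2HSV).reshape(-1,3)
    ok=(c['depth'].ravel()>0)&(abs(P[:,0]-.607)<.04)&(abs(P[:,1]-.14)<.2)&(P[:,2]>.0285)&(P[:,2]<.037)&(hsv[:,1]<70)
    Q=P[ok]
    for _ in range(6):
        a,b=np.polyfit(Q[:,1],Q[:,0],1); r=P[ok][:,0]-(a*P[ok][:,1]+b); Q=P[ok][abs(r)<.012]
    r=Q[:,0]-(a*Q[:,1]+b)
    print(n,'fence yaw',np.degrees(-np.arctan(a)),'x at y=.14',a*.14+b,'y range',np.percentile(Q[:,1],[.5,99.5]),'thick',np.percentile(r,[2,98]),len(Q))
    g=(c['depth'].ravel()>0)&(abs(P[:,0]-.53)<.14)&(abs(P[:,1]-.14)<.22)&(P[:,2]>.01)&(P[:,2]<.02)&(hsv[:,1]<60)&(hsv[:,2]>110)
    print(' board',g.sum(),rect(P[g]))
o=get_obs(); print(Ro.from_quat(o['ee_rot']).as_matrix().round(4))
E
python3 f.py
```

```text
top fence yaw 3.0615914770582915 x at y=.14 0.6089938126432635 y range [-0.03367542  0.3231055 ] thick [-0.01066784  0.01092523] 636
 board 5740 (array([528.6, 140.5]), array([218.7, 380.8]), 3.04)
scene fence yaw 2.8219084351092194 x at y=.14 0.6146242481180466 y range [-0.02993187  0.32517437] thick [-0.01126165  0.01008998] 1060
 board 7020 (array([532.5, 142.2]), array([221.4, 381.6]), 2.63)
[[-8.979e-01  4.401e-01 -5.000e-04]
 [ 4.401e-01  8.979e-01 -1.100e-03]
 [-1.000e-04 -1.200e-03 -1.000e+00]]
```

```bash
cat > p.py <<'E'
from h import *
def plan(x,y,z,yaw,N=1):
    """N equal calls to a TCP goal, tool down, tool y at world yaw (deg)"""
    o=get_obs(); p=o['position']; R=Ro.from_quat(o['ee_rot']); M=R.as_matrix()
    ty=np.radians(yaw); G=np.array([[np.sin(-ty)*-1*-1,np.cos(ty),0],[np.cos(ty),np.sin(ty),0],[0,0,-1]])
    G[:,0]=np.cross(G[:,1],G[:,2])
    rv=(R.inv()*Ro.from_matrix(G)).as_rotvec(); d=(np.array([x,y,z])-p)/N
    print('t %.2f pos %s yaw %.2f f %s w %.3f g %.1f tip %.4f'%(o['clock'],p.round(4),np.degrees(np.arctan2(M[1,1],M[0,1])),o['ft_force'].round(1),o['grip_width'],o['grasp_force'],manip.tip_extent))
    for i in range(N):
        Ri=R*Ro.from_rotvec(rv*i/N); print(Ri.inv().apply(d).round(4),(rv/N).round(4))
import sys
if __name__=='__main__':
    a=[float(v) for v in sys.argv[1:]]; plan(*a[:4],int(a[4]) if len(a)>4 else 1)
E
python3 p.py .532 -.2735 .13 -28.2 6
```

```text
t 0.10 pos [0.275  0.5609 0.2556] yaw 63.89 f [ 0.4  0.5 -0.5] w 0.998 g 0.0 tip 0.0250
[-0.0997 -0.106   0.0211] [-2.000e-04  2.000e-04  2.679e-01]
[-0.1242 -0.0758  0.021 ] [-2.000e-04  2.000e-04  2.679e-01]
[-0.1398 -0.0403  0.021 ] [-2.000e-04  2.000e-04  2.679e-01]
[-0.1455 -0.0018  0.021 ] [-2.000e-04  2.000e-04  2.679e-01]
[-0.1408  0.0367  0.021 ] [-2.000e-04  2.000e-04  2.679e-01]
[-0.1261  0.0727  0.0209] [-2.000e-04  2.000e-04  2.679e-01]
```

Emit:
jog_arm:
  increments:
    - [-0.1,-0.106,0.021,0,0,0.268,1]
    - [-0.1,-0.106,0.021,0,0,0.268,1]
    - [-0.1,-0.106,0.021,0,0,0.268,1]
    - [-0.1,-0.106,0.021,0,0,0.268,1]

```text
clock: 0.43
position: [0.32, 0.4174, 0.2343]
ee_rot: [0.357, 0.934, -0.001, 0.0]
ft_force: [0.4, -0.1, 0.9]
grip_width: 0.997
grasp_force: 0.0
```

Emit:
jog_arm:
  increments:
    - [-0.124,-0.076,0.021,0,0,0.268,1]
    - [-0.124,-0.076,0.021,0,0,0.268,1]
    - [-0.124,-0.076,0.021,0,0,0.268,1]
    - [-0.124,-0.076,0.021,0,0,0.268,1]

```text
clock: 0.77
position: [0.3618, 0.2782, 0.2135]
ee_rot: [0.478, 0.878, -0.001, 0.0]
ft_force: [1.6, -0.9, 0.0]
grip_width: 1.003
grasp_force: 0.0
```

Emit:
jog_arm:
  increments:
    - [-0.14,-0.04,0.021,0,0,0.268,1]
    - [-0.14,-0.04,0.021,0,0,0.268,1]
    - [-0.14,-0.04,0.021,0,0,0.268,1]
    - [-0.14,-0.04,0.021,0,0,0.268,1]

```text
clock: 1.1
position: [0.4044, 0.1393, 0.1926]
ee_rot: [0.591, 0.806, -0.0, -0.0]
ft_force: [-0.1, -0.1, 0.8]
grip_width: 1.004
grasp_force: 0.0
```

Emit:
jog_arm:
  increments:
    - [-0.145,-0.002,0.021,0,0,0.268,1]
    - [-0.145,-0.002,0.021,0,0,0.268,1]
    - [-0.145,-0.002,0.021,0,0,0.268,1]
    - [-0.145,-0.002,0.021,0,0,0.268,1]

```text
clock: 1.43
position: [0.4466, 0.0005, 0.1718]
ee_rot: [0.694, 0.72, -0.0, 0.0]
ft_force: [-1.4, -0.1, -0.3]
grip_width: 0.998
grasp_force: 0.0
```

Emit:
jog_arm:
  increments:
    - [-0.141,0.037,0.021,0,0,0.268,1]
    - [-0.141,0.037,0.021,0,0,0.268,1]
    - [-0.141,0.037,0.021,0,0,0.268,1]
    - [-0.141,0.037,0.021,0,0,0.268,1]
    - [-0.141,0.037,0.021,0,0,0.268,1]

```text
clock: 1.85
position: [0.4892, -0.1394, 0.1506]
ee_rot: [0.784, 0.621, -0.001, 0.001]
ft_force: [-0.6, -0.1, -0.5]
grip_width: 1.002
grasp_force: 0.0
```

```bash
python3 p.py .532 -.2735 .13 -28.2 1
```

```text
t 1.85 pos [ 0.4892 -0.1394  0.1506] yaw -13.27 f [-0.6 -0.1 -0.5] w 1.002 g 0.0 tip 0.0250
[-0.1206  0.0724  0.0209] [2.000e-04 2.700e-03 2.607e-01]
```

Tracks well. I'll go to the hover, then descend to TCP z = 0.05.

Emit:
jog_arm:
  increments:
    - [-0.121,0.072,0.021,0,0.002,0.261,1]
    - [-0.121,0.072,0.021,0,0.002,0.261,1]
    - [-0.121,0.072,0.021,0,0.002,0.261,1]
    - [-0.121,0.072,0.021,0,0.002,0.261,1]
    - [-0.121,0.072,0.021,0,0.002,0.261,1]

```text
clock: 2.27
position: [0.5318, -0.2721, 0.1292]
ee_rot: [0.858, 0.514, -0.001, -0.0]
ft_force: [-0.2, -0.2, 0.1]
grip_width: 1.0
grasp_force: 0.0
```

```bash
python3 p.py .532 -.2735 .05 -28.2 1
python3 - <<'E'
from h import *
c=optics.camera('scene'); cv2.imwrite('pics/s1.png',cv2.resize(c['color'][80:280,150:350,::-1],(600,600)))
E
```

```text
t 2.27 pos [ 0.5318 -0.2721  0.1292] yaw -28.11 f [-0.2 -0.2  0.1] w 1.000 g 0.0 tip 0.0250
[-0.001   0.0008  0.0792] [-0.0009  0.001   0.0016]
```

View pics/s1.png

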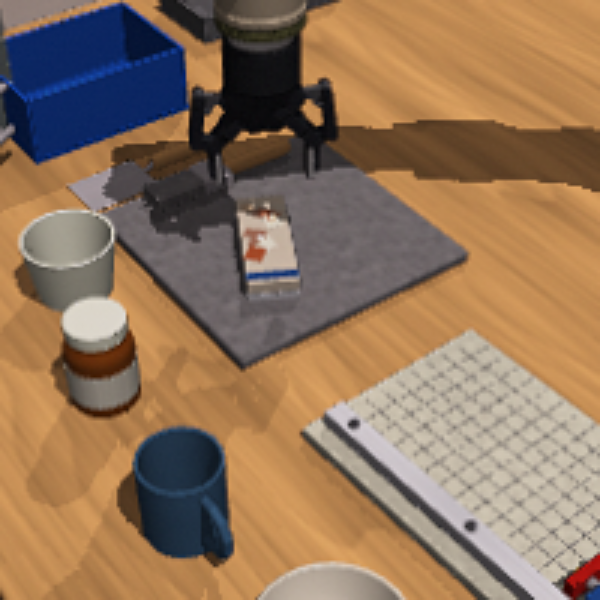

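The fingers, with tips at (222,185) and (312,170), straddle the sample at (268,245) in the crop. Descending.

Emit:
jog_arm:
  increments:
    - [0,0,0.03,0,0,0,1]
    - [0,0,0.06,0,0,0,1]
    - [0,0,0.079,0,0,0,1]
    - [0,0,0.079,0,0,0,1]

```text
clock: 2.65
position: [0.5307, -0.2645, 0.0475]
ee_rot: [0.856, 0.517, -0.001, -0.004]
ft_force: [-0.1, -0.2, -0.3]
grip_width: 0.997
grasp_force: 0.0
```

Emit:
jog_arm:
  increments:
    - [0,0,0,0,0,0,-1]
    - [0,0,0,0,0,0,-1]
    - [0,0,0,0,0,0,-1]
    - [0,0,0,0,0,0,-1]
    - [0,0,0,0,0,0,-1]
  grip_force: 40

```text
clock: 3.07
position: [0.534, -0.2679, 0.0534]
ee_rot: [0.856, 0.516, 0.002, 0.0]
ft_force: [0.2, 1.2, 7.0]
grip_width: 0.63
grasp_force: 42.4
```

```bash
python3 p.py .532 -.2735 .15 -28.2 1
```

```text
t 3.07 pos [ 0.534  -0.2679  0.0534] yaw -27.82 f [0.2 1.2 7. ] w 0.630 g 42.4 tip 0.0250
[-0.0056  0.0011 -0.0966] [ 0.0026 -0.0034  0.0066]
```

Emit:
jog_arm:
  increments:
    - [0,0,-0.02,0,0,0,-1]
    - [0,0,-0.055,0,0,0,-1]
    - [0,0,-0.09,0,0,0,-1]
    - [0,0,-0.09,0,0,0,-1]

```text
clock: 3.4
position: [0.5354, -0.27, 0.1487]
ee_rot: [0.857, 0.516, 0.004, 0.003]
ft_force: [1.3, -1.3, -3.6]
grip_width: 0.626
grasp_force: 45.0
```

```bash
python3 p.py .5353 .0877 .13 3 3
```

```text
t 3.40 pos [ 0.5354 -0.27    0.1487] yaw -27.89 f [ 1.3 -1.3 -3.6] w 0.626 g 45.0 tip 0.0250
[ 0.1054 -0.0558  0.0061] [ 0.0035 -0.0004 -0.1797]
[ 0.1136 -0.0361  0.0062] [ 0.0035 -0.0004 -0.1797]
[ 0.1183 -0.0152  0.0063] [ 0.0035 -0.0004 -0.1797]
```

Emit:
jog_arm:
  increments:
    - [0.035,-0.019,0.002,0,0,-0.06,-1]
    - [0.07,-0.037,0.004,0.002,0,-0.12,-1]
    - [0.105,-0.056,0.006,0.003,0,-0.18,-1]
    - [0.105,-0.056,0.006,0.003,0,-0.18,-1]

```text
clock: 3.73
position: [0.5328, -0.1395, 0.1349]
ee_rot: [0.803, 0.596, 0.001, -0.004]
ft_force: [1.1, 1.2, -4.9]
grip_width: 0.626
grasp_force: 45.0
```

Emit:
jog_arm:
  increments:
    - [0.038,-0.012,0.002,0,0,-0.06,-1]
    - [0.076,-0.024,0.004,0.002,0,-0.12,-1]
    - [0.114,-0.036,0.006,0.003,0,-0.18,-1]
    - [0.114,-0.036,0.006,0.003,0,-0.18,-1]

```text
clock: 4.07
position: [0.5321, -0.02, 0.1296]
ee_rot: [0.746, 0.666, 0.001, -0.005]
ft_force: [1.4, 0.8, -4.0]
grip_width: 0.628
grasp_force: 45.0
```

Emit:
jog_arm:
  increments:
    - [0.039,-0.005,0.002,0,0,-0.06,-1]
    - [0.078,-0.01,0.004,0.002,0,-0.12,-1]
    - [0.118,-0.015,0.006,0.003,0,-0.18,-1]
    - [0.118,-0.015,0.006,0.003,0,-0.18,-1]
    - [0.118,-0.015,0.006,0.003,0,-0.18,-1]

```text
clock: 4.48
position: [0.5317, 0.0923, 0.1244]
ee_rot: [0.686, 0.728, -0.001, -0.005]
ft_force: [-0.7, -1.2, -3.3]
grip_width: 0.627
grasp_force: 45.1
```

```bash
python3 p.py .5353 .0877 .06 3 1
python3 - <<'E'
from h import *
a=[]
for n,(r,cc) in (('scene',(180,260)),('top',(170,90))):
    c=optics.camera(n); np.savez(f'pics/{n}1.npz',**c); a.append(cv2.resize(c['color'][r:r+140,cc:cc+190,::-1],(760,560)) if n=='x' else cv2.resize(c['color'][r:r+140,cc:cc+190,::-1],(400,295)))
cv2.imwrite('pics/b2.png',np.vstack(a))
E
```

```text
t 4.48 pos [0.5317 0.0923 0.1244] yaw 3.37 f [-0.7 -1.2 -3.3] w 0.627 g 45.1 tip 0.0250
[-0.0051  0.0038  0.0643] [-0.0078 -0.0051  0.0065]
```

View pics/b2.png

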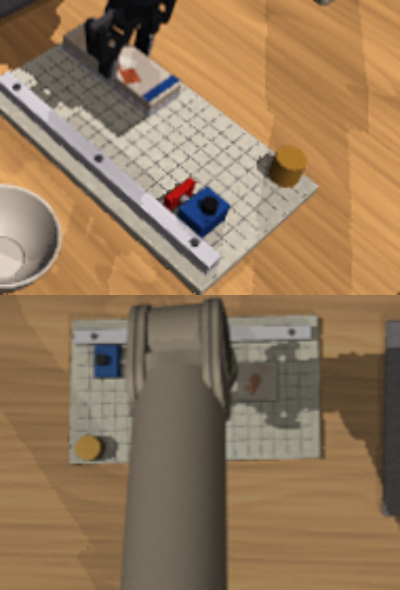

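The sample hangs level, stripe (160,90 in the crop) towards the stop. Lowering.

Emit:
jog_arm:
  increments:
    - [-0.002,0.001,0.02,-0.004,-0.002,0.003,-1]
    - [-0.004,0.003,0.04,-0.007,-0.005,0.006,-1]
    - [-0.005,0.004,0.06,-0.007,-0.005,0.006,-1]
    - [-0.005,0.004,0.06,-0.007,-0.005,0.006,-1]

```text
clock: 4.92
position: [0.5338, 0.0825, 0.0612]
ee_rot: [0.691, 0.723, -0.003, -0.001]
ft_force: [-1.6, -0.7, -4.2]
grip_width: 0.627
grasp_force: 45.0
```

```bash
python3 p.py .5353 .0877 .053 3 1
```

```text
t 4.92 pos [0.5338 0.0825 0.0612] yaw 2.58 f [-1.6 -0.7 -4.2] w 0.627 g 45.0 tip 0.0250
[0.0051 0.0017 0.0081] [-0.0057  0.0028 -0.0073]
```

Emit:
jog_arm:
  increments:
    - [0,0,0.003,0,0,0,-1]
    - [0,0,0.006,0,0,0,-1]
    - [0,0,0.006,0,0,0,-1]

```text
clock: 5.17
position: [0.5363, 0.0846, 0.059]
ee_rot: [0.69, 0.724, -0.0, 0.0]
ft_force: [-0.4, 0.1, -5.1]
grip_width: 0.627
grasp_force: 45.0
```

Emit:
jog_arm:
  increments:
    - [0,0,0.001,0,0,0,-1]
    - [0,0,0.002,0,0,0,-1]
    - [0,0,0.002,0,0,0,-1]

```text
clock: 5.42
position: [0.536, 0.085, 0.0566]
ee_rot: [0.69, 0.724, -0.0, 0.0]
ft_force: [-0.0, -0.1, -3.6]
grip_width: 0.629
grasp_force: 45.1
```

Emit:
jog_arm:
  increments:
    - [0,0,0.001,0,0,0,-1]
    - [0,0,0.002,0,0,0,-1]
    - [0,0,0.002,0,0,0,-1]

```text
clock: 5.67
position: [0.5358, 0.085, 0.0541]
ee_rot: [0.69, 0.724, -0.001, -0.0]
ft_force: [0.3, -0.4, -4.1]
grip_width: 0.63
grasp_force: 45.1
```

Emit:
jog_arm:
  increments:
    - [0,0,0.001,0,0,0,-1]
    - [0,0,0.001,0,0,0,-1]

```text
clock: 5.83
position: [0.5359, 0.0849, 0.0535]
ee_rot: [0.69, 0.724, -0.0, -0.0]
ft_force: [-2.0, 0.9, -0.4]
grip_width: 0.628
grasp_force: 45.5
```

Emit:
jog_arm:
  increments:
    - [0,0,0.001,0,0,0,-1]
    - [0,0,0.001,0,0,0,-1]

```text
clock: 6.0
position: [0.536, 0.085, 0.0534]
ee_rot: [0.69, 0.724, -0.0, -0.0]
ft_force: [-8.2, -1.1, 13.7]
grip_width: 0.628
grasp_force: 46.9
```

Contact. Open, then lift.

Emit:
jog_arm:
  increments:
    - [0,0,-0.001,0,0,0,0.75]
    - [0,0,-0.001,0,0,0,0.75]
    - [0,0,-0.001,0,0,0,0.75]

```text
clock: 6.25
position: [0.5362, 0.085, 0.0535]
ee_rot: [0.69, 0.724, -0.0, 0.0]
ft_force: [1.0, -0.0, 0.2]
grip_width: 0.877
grasp_force: 0.0
```

Emit:
jog_arm:
  increments:
    - [0,0,-0.02,0,0,0,0.75]
    - [0,0,-0.05,0,0,0,0.75]
    - [0,0,-0.08,0,0,0,0.75]
    - [0,0,-0.08,0,0,0,0.75]

```text
clock: 6.58
position: [0.5389, 0.0853, 0.1386]
ee_rot: [0.69, 0.724, 0.003, 0.002]
ft_force: [-0.2, -0.4, -0.6]
grip_width: 0.876
grasp_force: 0.0
```

```bash
cat > pan.py <<'E'
from m import *
import sys
c=optics.camera('scene'); np.savez('pics/cur.npz',**c); W=world(c); P=W.reshape(-1,3); hsv=cv2.cvtColor(c['color'],cv2.COLOR_RGB2HSV).reshape(-1,3)
# into board frame, origin corrected by the fence seen by this same camera
a=np.radians(3.0); B=np.array([[np.cos(a),np.sin(a)],[-np.sin(a),np.cos(a)]])
q=(P[:,:2]-[.5325,.1422])@B.T
z=P[:,2]; ok=c['depth'].ravel()>0
f=ok&(q[:,0]>.066)&(q[:,0]<.096)&(abs(q[:,1])<.18)&(z>.03)&(z<.037)&(hsv[:,1]<70)
k,b=np.polyfit(q[f,1],q[f,0],1)
print('fence',k.round(4),b.round(4),np.percentile(q[f,0]-k*q[f,1],[3,97]).round(4))
s=ok&(q[:,0]>-.07)&(q[:,0]<.0685)&(q[:,1]>-.18)&(q[:,1]<.1)&(z>.034)&(z<.046)
r=(cv2.minAreaRect((q[s]*1000).astype(np.float32))); print('panel',r, 'median z',np.median(z[s]))
print('box',np.round(cv2.boxPoints(r),1).tolist())
red=ok&(abs(q[:,0]-.04)<.04)&(q[:,1]>.05)&(q[:,1]<.16)&(z>.02)&(z<.045)&((hsv[:,0]<8)|(hsv[:,0]>172))&(hsv[:,1]>150)
print('red y',np.percentile(q[red,1],[2,50,98]).round(4),'x',np.percentile(q[red,0],[2,98]).round(4))
if len(sys.argv)>1: cv2.imwrite(f'pics/{sys.argv[1]}.png',cv2.resize(c['color'][180:320,250:420,::-1],(680,560)))
E
python3 pan.py s3; python3 p.py .5353 .0877 .13 3 1
```

```text
fence 0.0012 0.0811 [0.0697 0.0918]
panel ((9.738624572753906, -16.688682556152344), (246.02960205078125, 74.27386474609375), 81.18403625488281) median z 0.03920972286661508
box [[-45.79999923706055, -132.60000610351562], [27.600000381469727, -143.89999389648438], [65.30000305175781, 99.19999694824219], [-8.100000381469727, 110.5999984741211]]
red y [0.0888 0.096  0.0998] x [0.0232 0.0641]
t 6.63 pos [0.5379 0.0854 0.1362] yaw 2.75 f [ 0.6 -0.4 -1.1] w 0.879 g 0.0 tip 0.0250
[ 0.0024 -0.0025  0.0062] [ 0.0048 -0.0011 -0.0044]
```

View pics/s3.png

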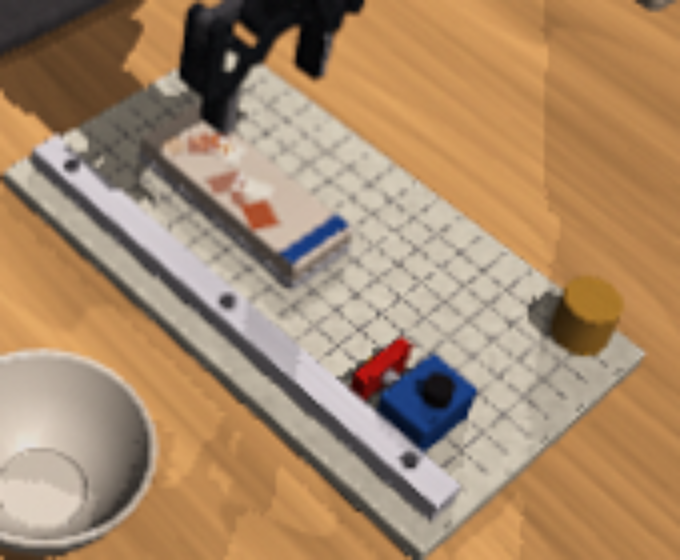

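```bash
python3 p.py .4738 .0765 .09 3 1; sed -i 's/(q\[:,1\]<.1)&(z>.034)&(z<.046)/(q[:,1]<.082)\&(q[:,0]>(float(sys.argv[2]) if len(sys.argv)>2 else -.05))\&(z>.0355)\&(z<.0425)/' pan.py
```

```text
t 6.63 pos [0.5379 0.0854 0.1362] yaw 2.75 f [ 0.6 -0.4 -1.1] w 0.879 g 0.0 tip 0.0250
[-0.0058 -0.0646  0.0459] [ 0.0048 -0.0011 -0.0044]
```

Emit:
jog_arm:
  increments:
    - [-0.002,-0.03,0,0,0,-0.004,-1]
    - [-0.005,-0.065,0,0,0,-0.004,-1]
    - [-0.006,-0.065,0.02,0.004,-0.001,-0.004,-1]
    - [-0.006,-0.065,0.046,0.004,-0.001,-0.004,-1]
    - [-0.006,-0.065,0.046,0.004,-0.001,-0.004,-1]

```text
clock: 7.05
position: [0.4683, 0.0755, 0.0836]
ee_rot: [0.688, 0.725, -0.005, -0.002]
ft_force: [-1.8, -0.7, -0.7]
grip_width: 0.169
grasp_force: 0.0
```

Emit:
jog_arm:
  increments:
    - [0,0,0.01,0,0,0,-1]
    - [0,0,0.02,0,0,0,-1]
    - [0,0,0.022,0,0,0,-1]
    - [0,0,0.022,0,0,0,-1]

```text
clock: 7.38
position: [0.471, 0.0756, 0.0648]
ee_rot: [0.689, 0.725, -0.003, -0.001]
ft_force: [-1.1, 0.5, 0.4]
grip_width: 0.002
grasp_force: 0.0
```

```bash
python3 p.py .4738 .0765 .06 3 1; python3 pan.py s4
```

```text
t 7.38 pos [0.471  0.0756 0.0648] yaw 2.97 f [-1.1  0.5  0.4] w 0.002 g 0.0 tip 0.0250
[0.0008 0.0028 0.0047] [-0.0058  0.0025 -0.0005]
fence 0.0014 0.0812 [0.0699 0.0916]
panel ((2.756563186645508, -63.12199401855469), (149.15528869628906, 57.97417068481445), 89.35870361328125) median z 0.03923427733310507
box [[-27.100000381469727, -137.39999389648438], [30.899999618530273, -138.0], [32.599998474121094, 11.100000381469727], [-25.399999618530273, 11.800000190734863]]
red y [0.0894 0.0963 0.0999] x [0.022  0.0649]
```

View pics/s4.png

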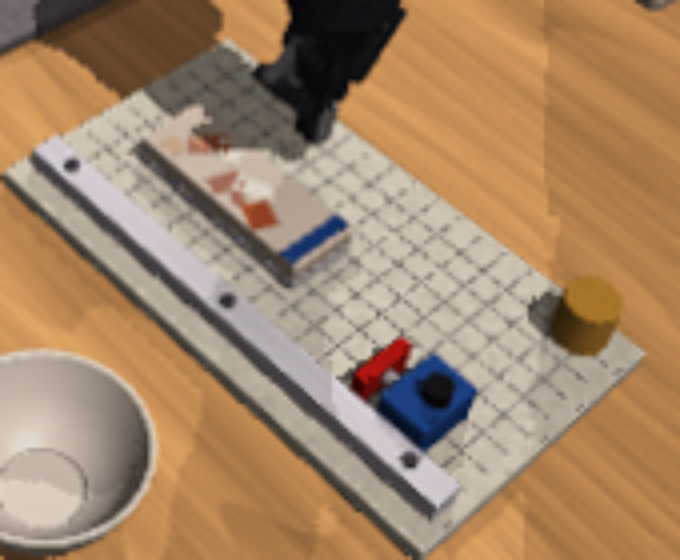

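Sample at board (2.8, −63) mm, parallel. Closed tip at (320,135) is on the robot side of it. Now I'll find the board with the fingertips.

Emit:
jog_arm:
  increments:
    - [0.001,0.002,0.002,0,0,0,-1]
    - [0.001,0.002,0.004,0,0,0,-1]
    - [0.001,0.002,0.006,0,0,0,-1]
    - [0.001,0.002,0.006,0,0,0,-1]

```text
clock: 7.77
position: [0.473, 0.0769, 0.0591]
ee_rot: [0.688, 0.725, -0.002, -0.001]
ft_force: [-0.8, 0.1, 0.0]
grip_width: -0.001
grasp_force: 0.0
```

Emit:
jog_arm:
  increments:
    - [0,0,0.001,0,0,0,-1]
    - [0,0,0.002,0,0,0,-1]
    - [0,0,0.002,0,0,0,-1]

```text
clock: 8.02
position: [0.473, 0.0769, 0.0572]
ee_rot: [0.688, 0.725, -0.002, -0.001]
ft_force: [0.6, 0.5, 0.5]
grip_width: 0.003
grasp_force: 0.0
```

Emit:
jog_arm:
  increments:
    - [0,0,0.001,0,0,0,-1]
    - [0,0,0.002,0,0,0,-1]
    - [0,0,0.002,0,0,0,-1]

```text
clock: 8.27
position: [0.4729, 0.0769, 0.0552]
ee_rot: [0.688, 0.725, -0.002, -0.001]
ft_force: [-0.4, 0.2, 0.4]
grip_width: -0.001
grasp_force: 0.0
```

Emit:
jog_arm:
  increments:
    - [0,0,0.001,0,0,0,-1]
    - [0,0,0.002,0,0,0,-1]
    - [0,0,0.003,0,0,0,-1]
    - [0,0,0.003,0,0,0,-1]

```text
clock: 8.6
position: [0.4729, 0.0769, 0.0521]
ee_rot: [0.688, 0.725, -0.002, -0.001]
ft_force: [0.4, -0.7, 0.6]
grip_width: -0.001
grasp_force: 0.0
```

Emit:
jog_arm:
  increments:
    - [0,0,0.001,0,0,0,-1]
    - [0,0,0.002,0,0,0,-1]
    - [0,0,0.003,0,0,0,-1]
    - [0,0,0.003,0,0,0,-1]

```text
clock: 8.93
position: [0.4729, 0.0768, 0.0491]
ee_rot: [0.688, 0.725, -0.002, -0.001]
ft_force: [0.3, -0.6, -0.3]
grip_width: -0.001
grasp_force: 0.0
```

```bash
python3 p.py .4938 .0776 .0475 3 1
```

```text
t 8.93 pos [0.4729 0.0768 0.0491] yaw 2.98 f [ 0.3 -0.6 -0.3] w -0.001 g 0.0 tip 0.0250
[-0.0003  0.0209  0.0015] [-0.005   0.0018 -0.0003]
```

Emit:
jog_arm:
  increments:
    - [0,0.004,0.003,0,0,0,-1]
    - [0,0.008,0.003,0,0,0,-1]
    - [0,0.012,0.003,0,0,0,-1]
    - [0,0.016,0.003,0,0,0,-1]
    - [0,0.02,0.003,0,0,0,-1]

```text
clock: 9.35
position: [0.4936, 0.0779, 0.0462]
ee_rot: [0.688, 0.725, -0.002, -0.001]
ft_force: [-0.5, 0.6, -0.7]
grip_width: 0.0
grasp_force: 0.0
```

Emit:
jog_arm:
  increments:
    - [0,0.004,0,0,0,0,-1]
    - [0,0.008,0,0,0,0,-1]
    - [0,0.012,0,0,0,0,-1]
    - [0,0.016,0,0,0,0,-1]
    - [0,0.02,0,0,0,0,-1]

```text
clock: 9.77
position: [0.5124, 0.0789, 0.046]
ee_rot: [0.688, 0.725, -0.003, -0.002]
ft_force: [-5.9, -0.2, 4.8]
grip_width: -0.002
grasp_force: 3.0
```

```bash
python3 p.py .4938 .0776 .0475 3 1; python3 pan.py
```

```text
t 9.77 pos [0.5124 0.0789 0.046 ] yaw 2.98 f [-5.9 -0.2  4.8] w -0.002 g 3.0 tip 0.0250
[-0.0003 -0.0186 -0.0014] [-0.0071  0.0017 -0.0003]
fence 0.0026 0.081 [0.0697 0.0916]
panel ((6.825572967529297, -62.620811462402344), (148.24143981933594, 83.22329711914062), 89.78797149658203) median z 0.03917921352793965
box [[-35.099998474121094, -136.60000610351562], [48.20000076293945, -136.89999389648438], [48.70000076293945, 11.300000190734863], [-34.5, 11.699999809265137]]
red y [0.0892 0.096  0.0998] x [0.0222 0.0648]
```

Emit:
jog_arm:
  increments:
    - [0,0.0035,0,0,0,0,-1]
    - [0,0.007,0,0,0,0,-1]
    - [0,0.0105,0,0,0,0,-1]
    - [0,0.014,0,0,0,0,-1]
    - [0,0.0175,0,0,0,0,-1]

```text
clock: 10.23
position: [0.5306, 0.0798, 0.0459]
ee_rot: [0.688, 0.725, -0.002, -0.001]
ft_force: [-3.5, -0.6, 0.3]
grip_width: 0.001
grasp_force: 1.5
```

Emit:
jog_arm:
  increments:
    - [0,0.001,0,0,0,0,-1]
    - [0,0.002,0,0,0,0,-1]
    - [0,0.003,0,0,0,0,-1]

```text
clock: 10.48
position: [0.5333, 0.08, 0.0459]
ee_rot: [0.688, 0.725, -0.003, -0.001]
ft_force: [-3.8, 0.1, 1.0]
grip_width: 0.001
grasp_force: 1.7
```

```bash
python3 p.py .4938 .0776 .0475 3 1; python3 pan.py x -.02
```

```text
t 10.48 pos [0.5333 0.08   0.0459] yaw 2.98 f [-3.8  0.1  1. ] w 0.001 g 1.7 tip 0.0250
[-0.0003 -0.0396 -0.0013] [-0.0053  0.0017 -0.0004]
fence 0.0065 0.0804 [0.068  0.0915]
panel ((30.314130783081055, -63.56855010986328), (76.0075454711914, 150.5023193359375), 0.38186103105545044) median z 0.0392544404740299
box [[-8.199999809265137, 11.399999618530273], [-7.199999809265137, -139.10000610351562], [68.80000305175781, -138.60000610351562], [67.80000305175781, 11.899999618530273]]
red y [0.0896 0.0962 0.1003] x [0.023  0.0641]
```

Edge is ~2 mm from the fence. Creep on.

Emit:
jog_arm:
  increments:
    - [0,0.001,0,0,0,0,-1]
    - [0,0.002,0,0,0,0,-1]

```text
clock: 10.7
position: [0.5344, 0.0798, 0.0459]
ee_rot: [0.689, 0.725, -0.003, -0.002]
ft_force: [-11.6, -2.1, 8.5]
grip_width: -0.002
grasp_force: 6.1
```

Emit:
jog_arm:
  increments:
    - [0,0.001,0,0,0,0,-1]
    - [0,0.0015,0,0,0,0,-1]

```text
clock: 10.87
position: [0.5346, 0.0797, 0.0458]
ee_rot: [0.689, 0.725, -0.004, -0.003]
ft_force: [-18.1, -2.2, 15.7]
grip_width: 0.0
grasp_force: 9.4
```

Emit:
jog_arm:
  increments:
    - [0,0.001,0,0,0,0,-1]
    - [0,0.001,0,0,0,0,-1]
    - [0,0.001,0,0,0,0,-1]

```text
clock: 11.12
position: [0.5347, 0.0798, 0.0457]
ee_rot: [0.689, 0.725, -0.005, -0.004]
ft_force: [-20.6, -2.5, 17.1]
grip_width: -0.0
grasp_force: 10.6
```

```bash
python3 pan.py s5 .01; python3 p.py .4938 .0776 .0475 3 1
```

```text
fence 0.0069 0.0804 [0.0682 0.0916]
panel ((39.63935852050781, -63.55073547363281), (57.26717758178711, 150.28944396972656), 0.12927401065826416) median z 0.039161681670763546
box [[10.800000190734863, 11.5], [11.199999809265137, -138.8000030517578], [68.4000015258789, -138.60000610351562], [68.0999984741211, 11.699999809265137]]
red y [0.0891 0.0958 0.0998] x [0.0226 0.0641]
t 11.17 pos [0.5347 0.0798 0.0457] yaw 2.97 f [-20.3  -2.1  17. ] w -0.004 g 10.6 tip 0.0250
[-0.0001 -0.041  -0.0013] [-0.012   0.0017 -0.0005]
```

View pics/s5.png

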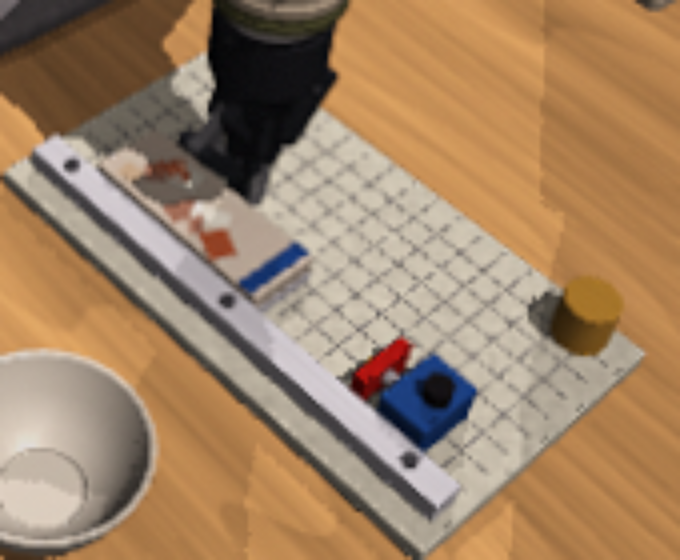

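Flush along the fence with the feeler untouched. Back off and go round to the tail end.

Emit:
jog_arm:
  increments:
    - [0,-0.012,0,0,0,0,-1]
    - [0,-0.03,0,0,0,0,-1]
    - [-0.035,-0.03,0,0,0,0,-1]
    - [-0.07,-0.03,0,0,0,0,-1]
    - [-0.106,-0.03,0,0,0,0,-1]

```text
clock: 11.58
position: [0.5142, -0.0277, 0.0469]
ee_rot: [0.688, 0.726, -0.001, -0.0]
ft_force: [1.6, -1.1, -1.1]
grip_width: 0.001
grasp_force: 0.0
```

```bash
cat > b.py <<'E'
import sys; from p import plan; import numpy as np
# goal in board frame (c=.5305,.1415, yaw 3)
x,y=map(float,sys.argv[1:3]); a=np.radians(3)
plan(.5305+x*np.cos(a)-y*np.sin(a),.1415+x*np.sin(a)+y*np.cos(a),float(sys.argv[3]),3,1)
E
python3 b.py .042 -.168 .046; python3 pan.py x .01
```

```text
t 11.58 pos [ 0.5142 -0.0277  0.0469] yaw 3.11 f [ 1.6 -1.1 -1.1] w 0.001 g 0.0 tip 0.0250
[-0.      0.0671  0.0007] [-0.0023  0.0015  0.002 ]
fence 0.007 0.0804 [0.0685 0.0915]
panel ((41.043270111083984, -63.23131561279297), (54.76070022583008, 148.9957275390625), 0.02049226500093937) median z 0.03922452764876147
box [[13.600000381469727, 11.300000190734863], [13.699999809265137, -137.6999969482422], [68.5, -137.6999969482422], [68.4000015258789, 11.300000190734863]]
red y [0.0892 0.0963 0.0999] x [0.023 0.064]
```

Emit:
jog_arm:
  increments:
    - [0,0.03,0,0,0,0,-1]
    - [0,0.055,0,0,0,0,-1]
    - [0,0.067,0,0,0,0,-1]
    - [0,0.067,0,0,0,0,-1]

```text
clock: 11.97
position: [0.5833, -0.0233, 0.0464]
ee_rot: [0.688, 0.725, -0.001, 0.0]
ft_force: [0.2, -0.2, 0.1]
grip_width: 0.002
grasp_force: 0.0
```

Emit:
jog_arm:
  increments:
    - [0.004,0,0,0,0,0,-1]
    - [0.008,0,0,0,0,0,-1]
    - [0.012,0,0,0,0,0,-1]
    - [0.015,0,0,0,0,0,-1]
    - [0.018,0,0,0,0,0,-1]

```text
clock: 12.38
position: [0.579, -0.0051, 0.0461]
ee_rot: [0.688, 0.725, -0.002, -0.001]
ft_force: [-0.5, -2.9, 0.3]
grip_width: -0.003
grasp_force: 1.8
```

```bash
python3 b.py .042 -.168 .046; python3 pan.py s6 .01
```

```text
t 12.38 pos [ 0.579  -0.0051  0.0461] yaw 3.01 f [-0.5 -2.9  0.3] w -0.003 g 1.8 tip 0.0250
[-0.019   0.0012  0.0002] [-0.0047  0.0016  0.0002]
fence 0.0051 0.0805 [0.0686 0.0915]
panel ((40.298187255859375, -71.36429595947266), (56.29460525512695, 166.2480926513672), 0.04322371259331703) median z 0.03922238100638815
box [[12.100000381469727, 11.699999809265137], [12.199999809265137, -154.5], [68.5, -154.5], [68.4000015258789, 11.800000190734863]]
red y [0.0893 0.0959 0.0996] x [0.0221 0.064 ]
```

View pics/s6.png

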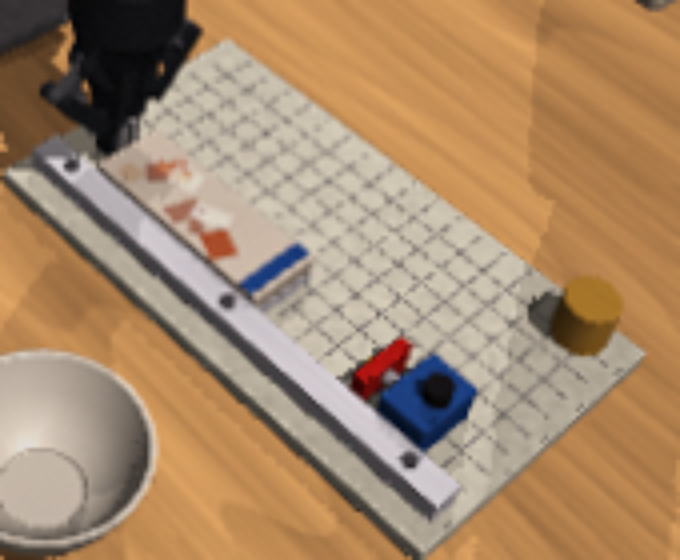

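The tip at (118,148) is on the tail face, clear of the fence. Pushing along it.

Emit:
jog_arm:
  increments:
    - [0.004,0,0,0,0,0,-1]
    - [0.008,0,0,0,0,0,-1]
    - [0.012,0,0,0,0,0,-1]
    - [0.016,0,0,0,0,0,-1]
    - [0.02,0,0,0,0,0,-1]

```text
clock: 12.85
position: [0.5781, 0.013, 0.0461]
ee_rot: [0.689, 0.725, -0.003, -0.001]
ft_force: [-2.3, -6.3, 2.9]
grip_width: 0.002
grasp_force: 3.0
```

Emit:
jog_arm:
  increments:
    - [0.004,0,0,0,0,0,-1]
    - [0.008,0,0,0,0,0,-1]
    - [0.012,0,0,0,0,0,-1]
    - [0.016,0,0,0,0,0,-1]
    - [0.02,0,0,0,0,0,-1]

```text
clock: 13.27
position: [0.5771, 0.0328, 0.0461]
ee_rot: [0.689, 0.725, -0.003, -0.001]
ft_force: [-2.6, -7.7, 3.7]
grip_width: 0.003
grasp_force: 3.3
```

```bash
sed -i 's/q\[:,1\]>-.18)/q[:,1]>-.105)/' pan.py; python3 b.py .042 -.09 .046; python3 pan.py x .01
```

```text
t 13.27 pos [0.5771 0.0328 0.0461] yaw 2.89 f [-2.6 -7.7  3.7] w 0.003 g 3.3 tip 0.0250
[0.021  0.0011 0.    ] [-0.0052  0.0034 -0.0019]
fence 0.0046 0.0804 [0.0683 0.0914]
panel ((40.32521057128906, -27.16394805908203), (155.33786010742188, 56.22781753540039), 89.97691345214844) median z 0.03963724308350568
box [[12.199999809265137, -104.80000305175781], [68.4000015258789, -104.80000305175781], [68.5, 50.5], [12.199999809265137, 50.5]]
red y [0.0892 0.0959 0.0999] x [0.0229 0.0643]
```

Emit:
jog_arm:
  increments:
    - [0.004,0,0,0,0,0,-1]
    - [0.008,0,0,0,0,0,-1]
    - [0.012,0,0,0,0,0,-1]
    - [0.016,0,0,0,0,0,-1]
    - [0.02,0,0,0,0,0,-1]

```text
clock: 13.73
position: [0.5761, 0.0526, 0.0461]
ee_rot: [0.689, 0.725, -0.003, -0.001]
ft_force: [-1.9, -7.4, 3.9]
grip_width: 0.001
grasp_force: 3.5
```

Emit:
jog_arm:
  increments:
    - [0.003,0,0,0,0,0,-1]
    - [0.005,0,0,0,0,0,-1]
    - [0.007,0,0,0,0,0,-1]
    - [0.009,0,0,0,0,0,-1]
    - [0.01,0,0,0,0,0,-1]

```text
clock: 14.15
position: [0.5756, 0.0626, 0.0461]
ee_rot: [0.689, 0.725, -0.003, -0.001]
ft_force: [-1.8, -7.1, 4.4]
grip_width: 0.004
grasp_force: 3.7
```

```bash
sed -i 's/q\[:,1\]>-.105)/q[:,1]>-.06)/;s/q\[:,1\]<.082)/q[:,1]<.0885)/' pan.py; python3 b.py .042 -.07 .046; python3 pan.py x .01
```

```text
t 14.15 pos [0.5756 0.0626 0.0461] yaw 2.89 f [-1.8 -7.1  4.4] w 0.004 g 3.7 tip 0.0250
[0.0112 0.0011 0.    ] [-0.0053  0.0035 -0.0018]
fence 0.002 0.0805 [0.0682 0.0915]
panel ((40.532413482666016, 10.173564910888672), (140.1933135986328, 55.776126861572266), 89.87601470947266) median z 0.039983432047639475
box [[12.5, -59.900001525878906], [68.30000305175781, -60.0], [68.5999984741211, 80.19999694824219], [12.800000190734863, 80.30000305175781]]
red y [0.0891 0.0964 0.0999] x [0.0231 0.0636]
```

Mark at ~80 mm with the face at ~89 mm. I'll creep 5 mm, then take 1 mm steps.

Emit:
jog_arm:
  increments:
    - [0.001,0,0,0,0,0,-1]
    - [0.002,0,0,0,0,0,-1]
    - [0.003,0,0,0,0,0,-1]
    - [0.004,0,0,0,0,0,-1]
    - [0.005,0,0,0,0,0,-1]

```text
clock: 14.62
position: [0.5753, 0.0673, 0.0461]
ee_rot: [0.689, 0.725, -0.003, -0.0]
ft_force: [-2.3, -7.9, 4.4]
grip_width: -0.002
grasp_force: 3.9
```

Emit:
jog_arm:
  increments:
    - [0.001,0,0,0,0,0,-1]
    - [0.0015,0,0,0,0,0,-1]
    - [0.002,0,0,0,0,0,-1]

```text
clock: 14.87
position: [0.5752, 0.0692, 0.0461]
ee_rot: [0.689, 0.725, -0.003, -0.0]
ft_force: [-2.7, -8.1, 4.5]
grip_width: -0.0
grasp_force: 3.9
```

Emit:
jog_arm:
  increments:
    - [0.0005,0,0,0,0,0,-1]
    - [0.001,0,0,0,0,0,-1]

```text
clock: 15.03
position: [0.5752, 0.0701, 0.0461]
ee_rot: [0.689, 0.725, -0.003, -0.0]
ft_force: [-2.0, -8.5, 4.6]
grip_width: -0.0
grasp_force: 4.0
```

Emit:
jog_arm:
  increments:
    - [0.0005,0,0,0,0,0,-1]
    - [0.001,0,0,0,0,0,-1]

```text
clock: 15.2
position: [0.5751, 0.0711, 0.0461]
ee_rot: [0.689, 0.725, -0.003, -0.0]
ft_force: [-2.9, -8.5, 5.4]
grip_width: 0.002
grasp_force: 4.1
```

Emit:
jog_arm:
  increments:
    - [0.0005,0,0,0,0,0,-1]
    - [0.001,0,0,0,0,0,-1]

```text
clock: 15.37
position: [0.5751, 0.0718, 0.046]
ee_rot: [0.689, 0.725, -0.003, -0.0]
ft_force: [-2.7, -10.2, 4.8]
grip_width: 0.001
grasp_force: 5.0
```

Emit:
jog_arm:
  increments:
    - [0.0005,0,0,0,0,0,-1]
    - [0.0005,0,0,0,0,0,-1]

```text
clock: 15.53
position: [0.5751, 0.0718, 0.0461]
ee_rot: [0.689, 0.724, -0.004, -0.0]
ft_force: [-2.5, -10.6, 5.4]
grip_width: -0.0
grasp_force: 5.1
```

Emit:
jog_arm:
  increments:
    - [0.0005,0,0,0,0,0,-1]
    - [0.0005,0,0,0,0,0,-1]

```text
clock: 15.7
position: [0.5751, 0.0718, 0.0461]
ee_rot: [0.69, 0.724, -0.004, 0.0]
ft_force: [-2.2, -11.4, 5.9]
grip_width: 0.0
grasp_force: 5.7
```

Emit:
jog_arm:
  increments:
    - [0.0005,0,0,0,0,0,-1]
    - [0.001,0,0,0,0,0,-1]
    - [0.001,0,0,0,0,0,-1]

```text
clock: 15.95
position: [0.5751, 0.0719, 0.0461]
ee_rot: [0.69, 0.724, -0.004, 0.0]
ft_force: [-2.0, -14.5, 6.2]
grip_width: 0.001
grasp_force: 7.1
```

```bash
python3 pan.py s7 .01
```

```text
fence 0.0018 0.0805 [0.0682 0.0916]
panel ((40.753257751464844, 14.27719497680664), (148.44305419921875, 55.63199996948242), 89.64683532714844) median z 0.039849139132205065
box [[12.5, -59.79999923706055], [68.0999984741211, -60.099998474121094], [69.0, 88.30000305175781], [13.399999618530273, 88.69999694824219]]
red y [0.0894 0.096  0.0998] x [0.0217 0.0644]
```

View pics/s7.png

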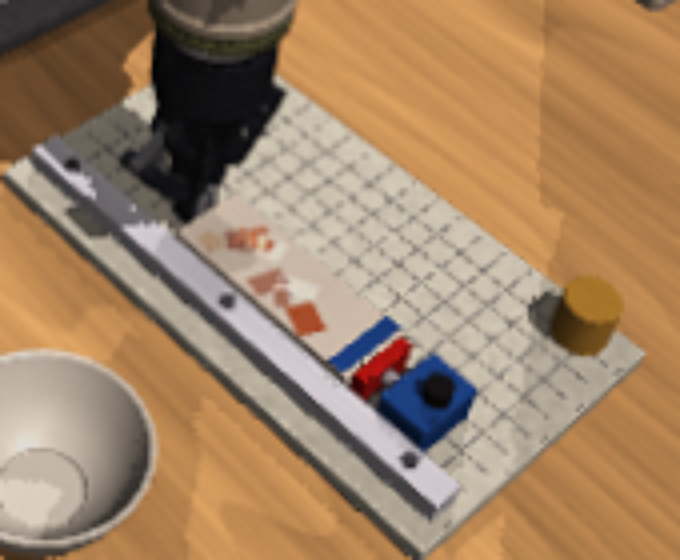

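Stripe at (365,345) meets the red face at (380,365) and the edge follows the fence. I'll back off and re-seat it gently from the side.

Emit:
jog_arm:
  increments:
    - [-0.01,0,0,0,0,0,-1]
    - [-0.025,0,0,0,0,0,-1]
    - [-0.025,-0.03,0,0,0,0,-1]
    - [-0.025,-0.06,0,0,0,0,-1]
    - [-0.025,-0.075,0,0,0,0,-1]

```text
clock: 16.42
position: [0.4986, 0.047, 0.0456]
ee_rot: [0.689, 0.725, -0.003, -0.002]
ft_force: [-0.1, -0.3, 0.1]
grip_width: 0.001
grasp_force: 0.0
```

Emit:
jog_arm:
  increments:
    - [0.03,0,0,0,0,0,-1]
    - [0.06,0,0,0,0,0,-1]
    - [0.09,0,0,0,0,0,-1]
    - [0.111,0,0,0,0,0,-1]
    - [0.111,0,0,0,0,0,-1]

```text
clock: 16.83
position: [0.4951, 0.1641, 0.0462]
ee_rot: [0.686, 0.728, -0.001, -0.002]
ft_force: [0.5, 0.6, -0.8]
grip_width: 0.001
grasp_force: 0.0
```

```bash
python3 b.py .001 .014 .046;  python3 pan.py x .005
```

```text
t 16.83 pos [0.4951 0.1641 0.0462] yaw 3.36 f [ 0.5  0.6 -0.8] w 0.001 g 0.0 tip 0.0250
[-0.0107  0.0351  0.    ] [-0.0044 -0.0011  0.0063]
fence 0.0015 0.0805 [0.0684 0.0915]
panel ((40.72142791748047, 14.520732879638672), (147.134765625, 56.45685577392578), 89.44517517089844) median z 0.039871005610425066
box [[11.800000190734863, -58.79999923706055], [68.19999694824219, -59.29999923706055], [69.69999694824219, 87.80000305175781], [13.199999809265137, 88.4000015258789]]
red y [0.0893 0.0963 0.0997] x [0.0212 0.0639]
```

Emit:
jog_arm:
  increments:
    - [-0.012,0.01,0,-0.002,0,0.004,-1]
    - [-0.012,0.02,0,-0.002,0,0.004,-1]
    - [-0.012,0.028,0,-0.002,0,0.004,-1]
    - [-0.012,0.032,0,-0.002,0,0.004,-1]
    - [-0.012,0.032,0,-0.002,0,0.004,-1]

```text
clock: 17.3
position: [0.5291, 0.1476, 0.0459]
ee_rot: [0.69, 0.724, -0.001, -0.0]
ft_force: [-0.4, 0.0, 0.5]
grip_width: 0.004
grasp_force: 0.0
```

Emit:
jog_arm:
  increments:
    - [0,0.001,0,0,0,0,-1]
    - [0,0.002,0,0,0,0,-1]
    - [0,0.002,0,0,0,0,-1]

```text
clock: 17.55
position: [0.5302, 0.1481, 0.0459]
ee_rot: [0.69, 0.724, -0.002, -0.0]
ft_force: [-0.1, -0.1, 0.5]
grip_width: -0.004
grasp_force: 0.0
```

Emit:
jog_arm:
  increments:
    - [0,0.001,0,0,0,0,-1]
    - [0,0.002,0,0,0,0,-1]
    - [0,0.002,0,0,0,0,-1]

```text
clock: 17.8
position: [0.5308, 0.1481, 0.0457]
ee_rot: [0.69, 0.724, -0.003, -0.002]
ft_force: [-7.6, -1.0, 6.9]
grip_width: -0.001
grasp_force: 4.3
```

Emit:
jog_arm:
  increments:
    - [0,0.001,0,0,0,0,-1]
    - [0,0.0015,0,0,0,0,-1]
    - [0,0.0015,0,0,0,0,-1]

```text
clock: 18.05
position: [0.531, 0.1481, 0.0456]
ee_rot: [0.69, 0.724, -0.004, -0.003]
ft_force: [-15.9, -1.4, 13.5]
grip_width: 0.002
grasp_force: 8.0
```

```bash
python3 pan.py x .02
```

```text
fence 0.0009 0.0806 [0.0688 0.0915]
panel ((44.278602600097656, 14.29464340209961), (48.35886764526367, 148.01351928710938), 0.056419432163238525) median z 0.03987173985026565
box [[20.0, 88.30000305175781], [20.200000762939453, -59.70000076293945], [68.5, -59.70000076293945], [68.4000015258789, 88.30000305175781]]
red y [0.0891 0.096  0.1   ] x [0.0203 0.0641]
```

Same stall position as the first flush contact. Retreat.

Emit:
jog_arm:
  increments:
    - [0,-0.006,0,0,0,0,-1]
    - [0,-0.02,0,0,0,0,-1]
    - [0,-0.045,0,0,0,0,-1]
    - [0,-0.06,-0.03,0,0,0,-1]
    - [0,-0.06,-0.07,0,0,0,-1]

```text
clock: 18.52
position: [0.4693, 0.1443, 0.1137]
ee_rot: [0.69, 0.724, -0.005, -0.002]
ft_force: [1.4, 1.4, -0.1]
grip_width: 0.003
grasp_force: 0.0
```

Emit:
jog_arm:
  increments:
    - [0,0,-0.03,0,0,0,-1]
    - [0,-0.03,-0.06,0,0,0,-1]
    - [0,-0.05,-0.06,0,0,0,-1]
    - [0,-0.05,-0.06,0,0,0,-1]
    - [0,-0.05,-0.06,0,0,0,-1]

```text
clock: 18.93
position: [0.424, 0.1434, 0.1767]
ee_rot: [0.69, 0.724, -0.001, -0.001]
ft_force: [-0.4, -0.4, -0.5]
grip_width: 0.0
grasp_force: 0.0
```

```bash
python3 pan.py s8 .005; python3 p.py .5 .1 .15 3
```

```text
fence 0.0012 0.0806 [0.0686 0.0914]
panel ((40.043296813964844, 14.488418579101562), (147.48419189453125, 56.90150451660156), 89.95370483398438) median z 0.03986289593988641
box [[11.5, -59.20000076293945], [68.4000015258789, -59.29999923706055], [68.5999984741211, 88.19999694824219], [11.699999809265137, 88.30000305175781]]
red y [0.089  0.096  0.0995] x [0.0213 0.064 ]
t 18.98 pos [0.4244 0.1433 0.1763] yaw 2.78 f [ 0.2  0.2 -0.1] w -0.002 g 0.0 tip 0.0250
[-0.0468  0.0734  0.0262] [-0.002   0.0009 -0.0038]
```

View pics/s8.png

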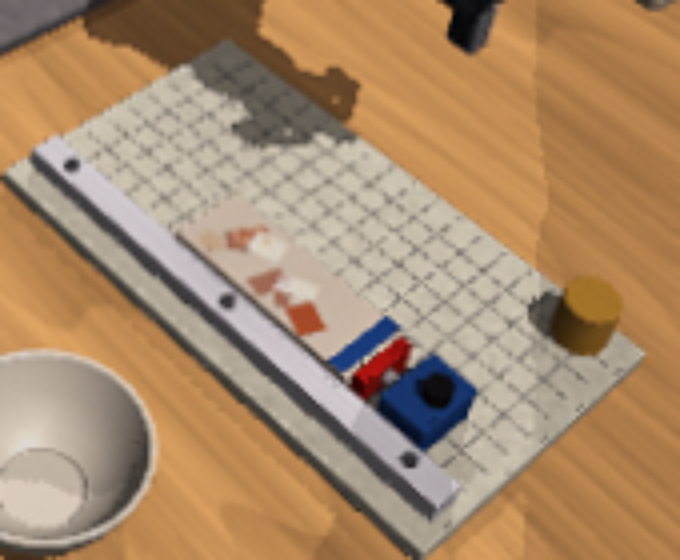

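The sample is flush with the fence, with its striped end at (365,345) against the red face. The gripper is clear and the weight and bowl are undisturbed. Handing in.

```bash
python3 -c "
from h import *
print(workorder.hand_in())"
```

```text
the job is handed in; nothing more can be done
None
```

I handed the job in after about 19 s: the last picture shows the sample face up, flush along the fence with its striped end on the red stop face, and the gripper clear of it; the hand-in call gave no pass or fail result.

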